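Stroke the torch slide and park it on its tight spot

ROBOT

A 7-joint arm with a two-finger parallel gripper is mounted at the origin on the work surface. World frame = base frame: x ahead of the robot, y to its left, z up, the work surface at z = 0. Lengths are in m, angles in rad, forces in N, time in s.
With the tool pointing down it reaches from about 0.425 to 0.925 m from the base axis. Payload 6.8 kg.
Tool frame: the origin (TCP) lies at the very end of the fingers, on their centre line; the grasp point (between the pads) lies 19 mm behind it (hold_point_z is the distance from the TCP to the grasp point, in m); z points along the fingers, y is the direction in which the jaws open and shut (so a half turn about z gives the same grasp; the last joint's range is limited). The gripper opens to 85 mm and grips with 20 to 120 N. Pads are 22 mm wide; open, the fingers measure 114 mm over their backs; the gripper's body (76 mm by 85 mm) begins 54 mm behind the grasp point. The pads swing forward as they close: fully open they stand 13 mm farther back than shut.
Start: joints at [1.005, 0.477, 0.022, 1.555, -0.011, 1.109, -0.083], TCP at [0.298, -0.606, 0.231] pointing down, gripper open.
Joint ranges: [-2.96, 2.96], [-0.34, 2.1], [-1.41, 1.46], [0.24, 2.44], [-1.37, 4.51], [0.17, 1.92], [-2.96, 2.96]. Speed limits (rad/s): [2.39, 2.39, 3.14, 3.14, 3.14, 3.14, 3.14].

INTERFACE

Orientations are given as a unit quaternion [w, x, y, z].
In Python, from station import get_obs, read_camera, calibration, hand_in, regions_of, hold_point_z gives the robot as it stands.
- The arm moves only by the tool send_rows, never from a script. Its argument "motion" is text: rows parted by semicolons, each of 7 numbers parted by spaces: the shift along the world's x, y, z in cm, then the turn, a rotation vector about the world's x, y, z in degrees, then the closure, from 0 (fully open) to 1 (shut). In form: dx dy dz rx ry rz fingers; .... A call has 1 to 20 rows; each row shifts and turns the pose as measured when the row begins; what a row does not reach is not made up. A row lasts 1/12 s, in which the tool goes at most 41.7 mm and 7.16 degrees, less where a joint would pass 70% of its speed; a pose out of reach is approached as far as the arm can. A call is refused whole if a number of a shift passes 4.17 or a number of a turn 7.16, either way. A call with a gripper value outside its range is refused whole. The fingers move at their own pace and stop on an object; "newtons" is the grip in N (left out, the last holds). Time passes only in rows, so rows that do not move let the fingers close. It gives the time, the measured TCP pose, the force and the opening at its end, in the units of the state.
- get_obs(): the state, without advancing time (a new reading comes with each control period).
- read_camera(name): name is "scene" or "top" or "wrist"; returns the picture (420x560x3 uint8, red, green, blue); there is no depth.
- calibration(name): a dict with "mtx" (3x3 intrinsics, pixels), "R" (3x3) and "t" (3): a world point X has camera coordinates R X + t; the wrist camera has in their place "hand_eye" (4x4, takes a point from camera to tool coordinates, whose origin is the TCP and whose axes are the flange's). Camera axes: x right, y down, z forward; pixel columns grow to the right and rows downward; lengths in m; the calibration is good to about 2 mm. A picture is of the moment at which its call begins: read the wrist's pose just before it. calibration takes no time and is no camera call.
- hand_in(): hands the job in, once; it reports no verdict.
Trained networks look in the newest picture that a camera, given by its name, has taken for a name from the list of things; names that differ only in an ending like _2 or _b are one class to them, and where a whole thing is asked for, a point or a joint stands for the part that bears it (a point fixed in the world has none). Each returns a list of dicts, best first, with "conf" (0 to 1); they miss things now and then, are a little off and sometimes report something else, mostly with a low value. They report only what shows in the picture. A call takes as long as a camera call.
- regions_of(thing, camera): "region" (420x560 bool, what is visible of it) and "point" ([column, row] in pixels, amid what is visible of it).
The state is a dict: "t": time; "q": joint angles; "joint_vel": joint speeds; "joint_torque": joint torques, N m; "eef_pos": TCP position; "tool_rot": TCP orientation; "contact_force": force on the tool from outside, world axes, zero at the start; "torque": the same for the moment, N m; "gripper_width": opening from 0.0 (shut) to 1.0 (fully open).
Only numpy, scipy, OpenCV 4.12 (cv2) and the standard library are available. Lean on these libraries where they do the work, as an engineer would, in place of code of your own. Each camera call takes 0.05 s, during which the arm holds its last target.

TASK

The torch carriage binds somewhere along its slide. Stroke it by its handle through its full travel, first until it rests lightly against the blue stop, then all the way across until it rests lightly against the yellow stop, never ramming a stop; then bring it back, leave it sitting in the middle of the tight spot that you felt, and let go. Leave the other things on the bench where they lie.

Things in the scene. Friction and masses are not known exactly. Their poses are not given: they have to be found in the camera images.
- slide_base: base of the torch slide, fixed to the bench: dark foot plate 110 x 390 x 12 mm, aluminium beam 66 mm wide, 360 mm long. Origin on the bench under the beam's middle; y axis along the rail, towards the blue stop, x across it, z up. Stop blocks 70 x 20 mm, tops 70 mm above the bench (screws 74), middles at y = +170 mm (blue) and -170 mm (yellow)
- rail_mid (a point): middle of the steel rail's top face, 52 mm above the bench, axes as slide_base. One tight spot is hidden in the rail, its middle anywhere from y = -65 to +65 mm of carriage origin: there the drag rises from about 2.5 N to about 10 N. It builds up over some 7 mm of carriage travel, stays for 20 mm and fades over 7 mm, alike both ways; nothing of it can be seen
- carriage: red torch carriage, 90 mm across the rail, 80 mm along it, top face 74 mm above the bench, about 0.7 kg; its torch reaches out to 106 mm at +x, 80 mm above the bench. Origin on the rail's top face at its middle, axes as slide_base. It slides along y only, stays where it is left, and meets the blue stop at y = +100 mm of slide_base, the yellow at -100 mm; it starts at least 40 mm from both
- handle (a point): middle of the black handle block on top of the carriage, which is pushed, or pinched from above along the rail: 36 mm across the rail, 26 mm along the rail, 48 mm high, from 74 to 122 mm above the bench; this point is 98 mm above the bench, straight above the carriage's origin, axes as those of the carriage
- stop_blue: rubber buffer (18 mm across) in front of the blue stop block, 62 mm above the bench; origin at its free nose, at y = +140 mm of slide_base. It yields by about 1 mm for 8 N, 6 mm at most; lightly against it means about 3 to 15 N, and 25 N is ramming it
- stop_yellow: the same buffer in front of the yellow stop block; origin at its free nose, at y = -140 mm of slide_base
- coupon: bystander: welded steel T-piece, 60 x 110 mm, 51 mm high, origin at the middle of its underside
- magnet_square: bystander: yellow magnetic welding square, 80 x 80 mm, 22 mm high, origin at the middle of its underside
- brush: bystander: hand brush lying flat, about 200 mm long, along its x axis

How it is judged:
By the outcome, as a careful person would: the job done as asked, in the order asked, and still so for the second after the job is handed in, with the robot touching nothing.
It also fails if it takes over 59 s, if anything falls off the work surface, if the arm or the gripper's body presses on something with over 40 N, if the wrist force passes 120 N, or if a joint passes its speed limit or range.

## Working session

There is one attempt and no reset: what is moved stays moved. The work goes in short steps, Python scripts to look and compute and a tool call to move; the robot and the scene stay as the last step left them, time stands still between calls to the robot, and variables do not carry over. Pictures are saved under pics/ and viewed, and the job is handed in when it is done.

Besides the shell and the picture viewer there is one more tool, called after "Call:" by a JSON object that holds its "api" and its "payload". send_rows: Moves the arm, as the interface text tells. Its arguments: {"type":"object","properties":{"motion":{"type":"string"},"newtons":{"type":"number"}},"required":["motion"]}

```bash
mkdir -p pics; python3 - <<'E'
from station import *
import cv2
o=get_obs();print({k:o[k] for k in('t','eef_pos','tool_rot','contact_force','gripper_width')},hold_point_z)
for n in('scene','top'):
    im=read_camera(n);cv2.imwrite(f'pics/{n}0.png',im[:,:,::-1].copy())
    c=calibration(n);print(n,c)
    for th in('handle','carriage','stop_blue','stop_yellow','slide_base'):
        for r in regions_of(th,n)[:2]:print(th,round(r['conf'],2),r['point'],r['region'].sum())
E
```

```text
{'t': 0.0, 'eef_pos': array([ 0.29808955, -0.60495362,  0.23032292]), 'tool_rot': array([-8.71758747e-04,  9.73910818e-01,  2.26929271e-01, -2.55679184e-04]), 'contact_force': array([ 0.97093105, -0.28765623,  0.40152636]), 'gripper_width': 0.9985679244049408} 0.0187
scene {'mtx': array([[441.25913752,   0.        , 280.81393789],
       [  0.        , 441.25913752, 211.23051173],
       [  0.        ,   0.        ,   1.        ]]), 'R': array([[ 0.75276331,  0.65828819, -0.0020172 ],
       [ 0.39339926, -0.45231119, -0.80040715],
       [-0.52781097,  0.60172357, -0.59945335]]), 't': array([-0.46718687, -0.15314618,  1.21009674])}
handle 0.83 [240.6, 228.3] 2519
carriage 0.94 [240.8, 230.0] 2502
stop_yellow 0.55 [200.8, 252.7] 83
stop_yellow 0.25 [242.0, 228.1] 2353
slide_base 0.72 [240.1, 232.4] 8890
top {'mtx': array([[419.2649958 ,   0.        , 283.04894893],
       [  0.        , 419.2649958 , 207.37654483],
       [  0.        ,   0.        ,   1.        ]]), 'R': array([[ 0.01968127, -0.99979909, -0.00379795],
       [-0.99203732, -0.01905556, -0.12449433],
       [ 0.12439694,  0.00621792, -0.99221305]]), 't': array([-0.01299726,  0.60979452,  0.74964743])}
handle 0.61 [301.8, 241.3] 2707
carriage 0.74 [301.5, 237.4] 2792
stop_blue 0.43 [197.9, 251.3] 90
stop_yellow 0.2 [302.3, 241.6] 2603
slide_base 0.61 [283.2, 246.8] 12021
```

View pics/scene0.png

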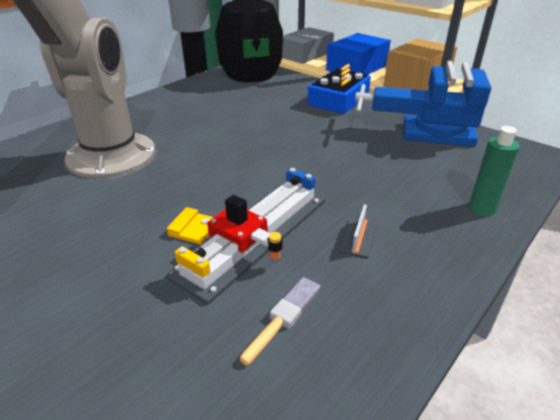

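View pics/top0.png

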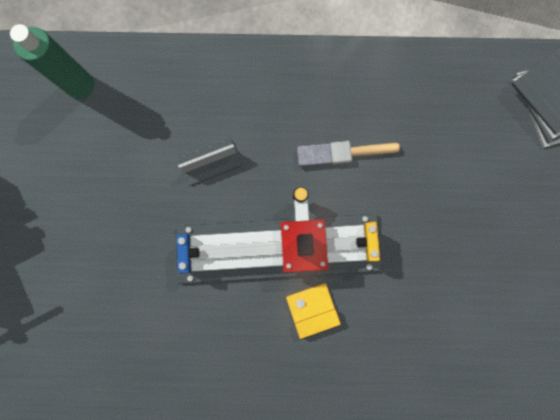

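The top view shows the blue stop at about (183,254), the yellow stop at (372,241) and the handle at (305,244). The rail runs nearly along world y, with blue at +y. Next I'll work out metric positions from these.

```bash
cat > h.py <<'E'
from station import *
import cv2,numpy as np
def ray(n,p,z):
    c=calibration(n);R=np.array(c['R']);t=np.array(c['t']);K=c['mtx']
    d=R.T@np.linalg.solve(K,[p[0],p[1],1]);o=-R.T@t
    return o+d*(z-o[2])/d[2]
def proj(n,X):
    c=calibration(n);v=c['mtx']@(np.array(c['R'])@np.array(X)+np.array(c['t']));return v[:2]/v[2]
E
python3 - <<'E'
from h import *
im=cv2.imread('pics/top0.png')
hsv=cv2.cvtColor(im,cv2.COLOR_BGR2HSV)
def blob(m,x0,x1,y0,y1):
    k=np.zeros(m.shape,np.uint8);k[y0:y1,x0:x1]=m[y0:y1,x0:x1]
    n,l,s,c=cv2.connectedComponentsWithStats(k);i=1+np.argmax(s[1:,4])
    mm=(l==i).astype(np.uint8);r=cv2.minAreaRect(cv2.findContours(mm,0,2)[0][0]);return s[i],c[i],r
b=blob(cv2.inRange(hsv,(100,120,60),(130,255,255)),170,215,220,290)
y=blob(cv2.inRange(hsv,(15,120,120),(35,255,255)),350,395,210,275)
r=blob(cv2.inRange(hsv,(0,150,80),(8,255,255))|cv2.inRange(hsv,(172,150,80),(180,255,255)),270,340,210,285)
h=blob(cv2.inRange(hsv,(0,0,0),(180,255,60)),292,320,228,262)
for nm,q,z in(('b',b,.07),('y',y,.07),('r',r,.074),('h',h,.122)):
    print(nm,q[0],q[2],ray('top',q[1],z).round(4),ray('top',q[2][0],z).round(4))
B=ray('top',b[2][0],.07);Y=ray('top',y[2][0],.07);d=B-Y;print(np.linalg.norm(d),np.degrees(np.arctan2(-d[0],d[1])),(B+Y)/2)
cv2.imwrite('pics/topz.png',cv2.resize(im[205:345,165:400],None,fx=3.3,fy=3.3,interpolation=cv2.INTER_CUBIC))
E
```

```text
b [177 234  14  39 352] ((182.7009735107422, 253.01707458496094), (38.508609771728516, 12.636528968811035), 86.72950744628906) [0.5202 0.1746 0.07  ] [0.5207 0.1756 0.07  ]
y [364 222  16  40 406] ((371.8411865234375, 241.43528747558594), (39.65209197998047, 13.11510181427002), 85.60128784179688) [ 0.5471 -0.1603  0.07  ] [ 0.5478 -0.1608  0.07  ]
r [ 281  220   47   52 1608] ((303.6634216308594, 245.61477661132812), (49.84025573730469, 44.28858947753906), 86.42366790771484) [ 0.5371 -0.038   0.074 ] [ 0.5379 -0.0392  0.074 ]
h [298 236   6  13  42] ((300.5, 242.0), (12.0, 5.0), 90.0) [ 0.545  -0.0307  0.122 ] [ 0.5421 -0.0318  0.122 ]
0.33745990873708664 4.611331091478937 [0.53423101 0.00739814 0.07      ]
```

View pics/topz.png

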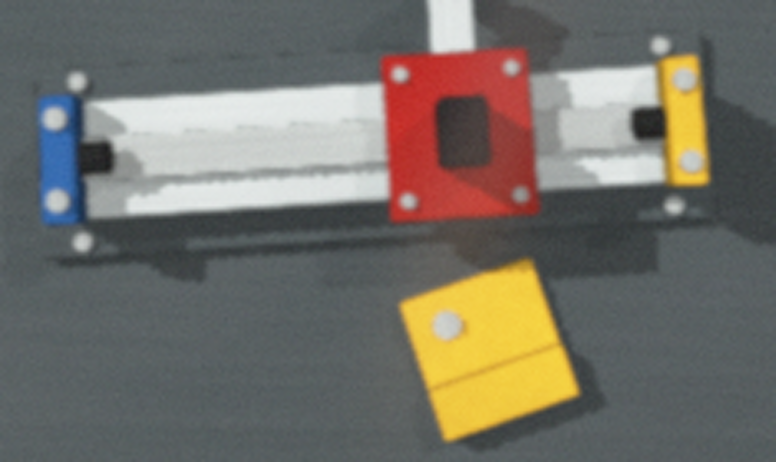

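Call:
{"api": "send_rows", "payload": {"motion": "1.5 3.5 0 0 0 -3 0;1.5 3.5 0 0 0 -3 0;1.5 3.5 0 0 0 -3 0;1.5 3.5 0 0 0 -3 0;1.5 3.5 0 0 0 -3 0;1.5 3.5 0 0 0 -3 0;1.5 3.5 0 0 0 -3 0;1.5 3.5 0 0 0 0 0;1.5 3.5 0 0 0 0 0;1.5 3.5 0 0 0 0 0;1.5 3.5 0 0 0 0 0;1.5 3.5 0 0 0 0 0;1.5 3.5 0 0 0 0 0;1.5 3.5 0 0 0 0 0;1.5 3.5 0 0 0 0 0;1.5 3.5 0 0 0 0 0", "newtons": 40}}

```text
t: 1.93
eef_pos: [0.537, -0.0295, 0.2349]
tool_rot: [0.005, 1.0, 0.026, 0.002]
contact_force: [0.8, -0.6, 1.2]
gripper_width: 0.997
```

```bash
python3 - <<'E'
from h import *
from scipy.spatial.transform import Rotation as Ro
o=get_obs();im=read_camera('wrist');cv2.imwrite('pics/w1.png',im[:,:,::-1].copy())
c=calibration('wrist');H=np.array(c['hand_eye']);K=c['mtx'];q=o['tool_rot'];p=o['eef_pos'];print(p,q,o['contact_force'],H.round(3).tolist())
T=np.eye(4);T[:3,:3]=Ro.from_quat([q[1],q[2],q[3],q[0]]).as_matrix();T[:3,3]=p
M=T@H
for th,z in(('handle',.122),('carriage',.074),('stop_blue',.062),('stop_yellow',.062)):
  for r in regions_of(th,'wrist')[:2]:
    d=M[:3,:3]@np.linalg.solve(K,[*r['point'],1]);X=M[:3,3]+d*(z-M[2,3])/d[2]
    print(th,round(r['conf'],2),r['point'],r['region'].sum(),X.round(4))
E
```

```text
[ 0.53699828 -0.02952936  0.23492094] [0.00455486 0.99965425 0.02583982 0.00171421] [ 0.76142923 -0.59257287  1.22103886] [[0.0, -0.945, -0.328, 0.084], [1.0, 0.0, 0.0, 0.0], [-0.0, -0.328, 0.945, -0.143], [0.0, 0.0, 0.0, 1.0]]
handle 0.83 [294.3, 162.7] 12407 [ 0.5635 -0.0343  0.122 ]
carriage 0.61 [294.3, 164.7] 12412 [ 0.5512 -0.0364  0.074 ]
stop_blue 0.74 [68.6, 184.0] 576 [0.5215 0.1592 0.062 ]
stop_yellow 0.86 [415.3, 169.4] 488 [ 0.5496 -0.1423  0.062 ]
```

View pics/w1.png

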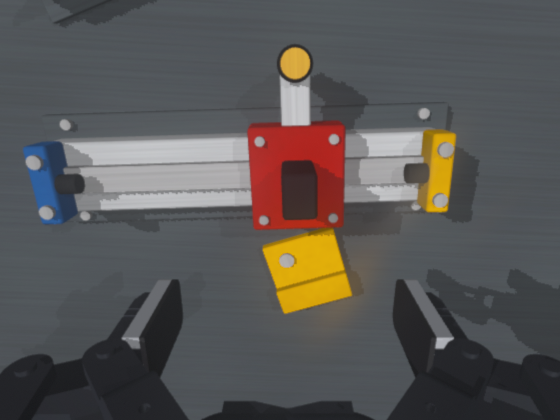

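```bash
python3 - <<'E'
from h import *
from scipy.spatial.transform import Rotation as Ro
o=get_obs()
c=calibration('wrist');H=np.array(c['hand_eye']);K=c['mtx'];q=o['tool_rot'];p=o['eef_pos']
T=np.eye(4);T[:3,:3]=Ro.from_quat([q[1],q[2],q[3],q[0]]).as_matrix();T[:3,3]=p
M=T@H;I=np.linalg.inv(M)
def P(X):
    v=K@(I@np.append(X,1))[:3];return v[:2]/v[2]
def back(uv,z):
    d=M[:3,:3]@np.linalg.solve(K,[*uv,1]);return M[:3,3]+d*(z-M[2,3])/d[2]
im=cv2.imread('pics/w1.png')
a=np.radians(4.6);ux=np.array([np.cos(a),np.sin(a),0]);uy=np.array([-np.sin(a),np.cos(a),0])
O=np.array([.5342,.0074,0])
for s,z,hx,hy,col in((-.046,.122,.018,.013,(0,255,0)),(-.046,.074,.045,.04,(255,255,0)),(.17,.07,.035,.01,(0,255,0)),(-.17,.07,.035,.01,(255,0,0))):
    pts=[P(O+ux*i*hx+uy*(s+j*hy)+np.array([0,0,z])) for i,j in((1,1),(1,-1),(-1,-1),(-1,1))]
    cv2.polylines(im,[np.int32(np.round(pts))],True,col,1)
cv2.imwrite('pics/w1o.png',im[100:340,0:480].repeat(1,0))
cv2.imwrite('pics/w1o.png',cv2.resize(im[90:330,10:480],None,fx=1.7,fy=1.7))
E
```

```text
(no output)
```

View pics/w1o.png

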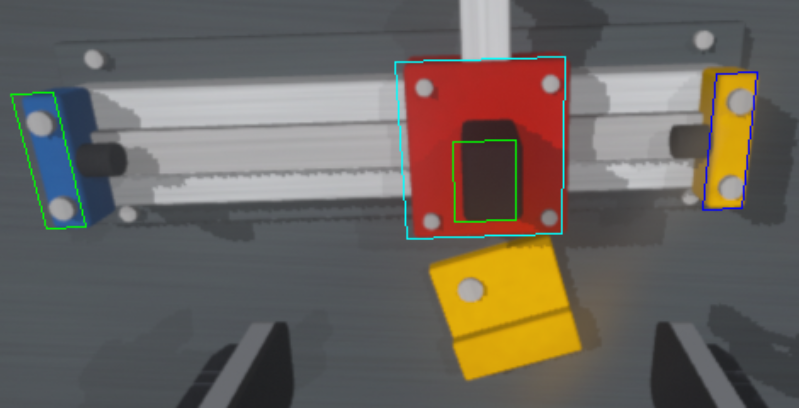

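The overlay fits to within a few mm. Going down over the handle.

Call:
{"api": "send_rows", "payload": {"motion": "0.1 -1.3 -2 0.5 0.2 1.6 0;0 0 -3 0 0 0 0;0 0 -3 0 0 0 0;0 0 -3 0 0 0 0;0 0 -2 0 0 0 0;0 0 -1.5 0 0 0 0;0 0 0 0 0 0 0"}}

```text
t: 2.77
eef_pos: [0.535, -0.0616, 0.087]
tool_rot: [0.004, 1.0, 0.03, 0.002]
contact_force: [-0.7, -1.1, -0.0]
gripper_width: 1.003
```

Call:
{"api": "send_rows", "payload": {"motion": "0.1 0.9 0 0.4 0.2 0.8 0;0 0 0 0 0 0 0"}}

```text
t: 2.93
eef_pos: [0.535, -0.0554, 0.0872]
tool_rot: [0.001, 0.999, 0.035, -0.0]
contact_force: [-0.4, 0.9, -0.4]
gripper_width: 1.004
```

```bash
python3 - <<'E'
from h import *
o=get_obs();print(o['t'],o['eef_pos'],o['tool_rot'],o['contact_force'],o['joint_vel'].round(3))
im=read_camera('wrist');cv2.imwrite('pics/w2.png',im[:,:,::-1].copy())
print(get_obs()['eef_pos'])
E
```

```text
2.9333 [ 0.53502703 -0.05537009  0.08722689] [ 7.01405881e-04  9.99404127e-01  3.45090688e-02 -1.49615538e-04] [-0.43278223  0.90791715 -0.42106294] [ 0.033 -0.018  0.037 -0.002  0.018  0.009 -0.004]
[ 0.53521553 -0.05649693  0.08758614]
```

View pics/w2.png

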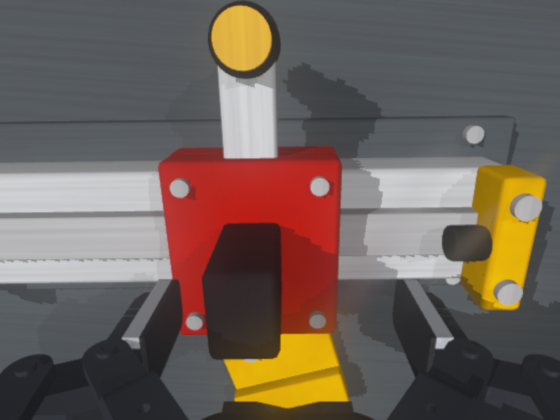

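Call:
{"api": "send_rows", "payload": {"motion": "0.2 0.7 -0.1 0 0 0.4 0;0 0.7 -0.1 0 0 0.2 0;0.1 0.3 0 0 0 0 0;0 0 0 0 0 0 0;0 0 0 0 0 0 0"}}

```text
t: 3.4
eef_pos: [0.5417, -0.0375, 0.0899]
tool_rot: [0.001, 0.999, 0.04, 0.004]
contact_force: [-0.2, -0.3, -0.6]
gripper_width: 0.999
```

Call:
{"api": "send_rows", "payload": {"motion": "-0.2 -0.4 -0.4 0 0 0 0;0 0 -0.1 0 0 0 0;0 0 0 0 0 0 0;0 0 0 0 0 0 0"}}

```text
t: 3.73
eef_pos: [0.5396, -0.0419, 0.0847]
tool_rot: [0.002, 0.999, 0.04, 0.005]
contact_force: [-0.3, 0.6, 0.5]
gripper_width: 0.997
```

Call:
{"api": "send_rows", "payload": {"motion": "0 0 0 0 0 0 1;0 0 0 0 0 0 1;0 0 0 0 0 0 1;0 0 0 0 0 0 1;0 0 0 0 0 0 1;0 0 0 0 0 0 1;0 0 0 0 0 0 1;0 0 0 0 0 0 1", "newtons": 40}}

```text
t: 4.4
eef_pos: [0.5394, -0.0414, 0.0847]
tool_rot: [0.001, 0.999, 0.04, 0.004]
contact_force: [0.5, 0.9, 1.0]
gripper_width: 0.302
```

```bash
python3 - <<'E'
from h import *
o=get_obs();print(o['t'],o['eef_pos'],o['tool_rot'],o['contact_force'],o['gripper_width'])
E
```

```text
4.4 [ 0.53936273 -0.04144595  0.08467235] [0.00122533 0.99919203 0.03993681 0.00434073] [0.47582545 0.92721168 1.03557317] 0.30154257733694456
```

Call:
{"api": "send_rows", "payload": {"motion": "-0.02 0.25 0 0 0 0 1;-0.02 0.25 0 0 0 0 1;-0.02 0.25 0 0 0 0 1"}}

```text
t: 4.65
eef_pos: [0.5389, -0.0363, 0.0847]
tool_rot: [0.002, 0.999, 0.039, 0.004]
contact_force: [0.8, -3.3, 0.8]
gripper_width: 0.296
```

Call:
{"api": "send_rows", "payload": {"motion": "-0.02 0.25 0 0 0 0 1;-0.02 0.25 0 0 0 0 1;-0.02 0.25 0 0 0 0 1"}}

```text
t: 4.9
eef_pos: [0.5383, -0.0286, 0.0847]
tool_rot: [0.003, 0.999, 0.039, 0.005]
contact_force: [-1.0, -2.3, 1.0]
gripper_width: 0.3
```

Call:
{"api": "send_rows", "payload": {"motion": "-0.02 0.25 0 0 0 0 1;-0.02 0.25 0 0 0 0 1;-0.02 0.25 0 0 0 0 1"}}

```text
t: 5.15
eef_pos: [0.5376, -0.02, 0.0847]
tool_rot: [0.003, 0.999, 0.039, 0.005]
contact_force: [0.9, -2.9, 0.6]
gripper_width: 0.297
```

Call:
{"api": "send_rows", "payload": {"motion": "-0.02 0.25 0 0 0 0 1;-0.02 0.25 0 0 0 0 1"}}

```text
t: 5.32
eef_pos: [0.5372, -0.0144, 0.0847]
tool_rot: [0.003, 0.999, 0.039, 0.005]
contact_force: [-0.2, -2.7, 0.6]
gripper_width: 0.299
```

Call:
{"api": "send_rows", "payload": {"motion": "-0.02 0.25 0 0 0 0 1;-0.02 0.25 0 0 0 0 1"}}

```text
t: 5.48
eef_pos: [0.5367, -0.0088, 0.0847]
tool_rot: [0.003, 0.999, 0.039, 0.004]
contact_force: [0.5, -2.6, 0.1]
gripper_width: 0.297
```

Call:
{"api": "send_rows", "payload": {"motion": "-0.02 0.25 0 0 0 0 1;-0.02 0.25 0 0 0 0 1"}}

```text
t: 5.65
eef_pos: [0.5362, -0.0032, 0.0847]
tool_rot: [0.003, 0.999, 0.039, 0.005]
contact_force: [1.5, -3.9, -0.1]
gripper_width: 0.3
```

Call:
{"api": "send_rows", "payload": {"motion": "-0.02 0.25 0 0 0 0 1;-0.02 0.25 0 0 0 0 1"}}

```text
t: 5.82
eef_pos: [0.5358, 0.0023, 0.0847]
tool_rot: [0.003, 0.999, 0.039, 0.004]
contact_force: [1.2, -2.6, 0.1]
gripper_width: 0.303
```

Call:
{"api": "send_rows", "payload": {"motion": "-0.02 0.25 0 0 0 0 1;-0.02 0.25 0 0 0 0 1"}}

```text
t: 5.98
eef_pos: [0.5353, 0.0079, 0.0847]
tool_rot: [0.003, 0.999, 0.039, 0.005]
contact_force: [0.8, -2.5, 0.4]
gripper_width: 0.297
```

Call:
{"api": "send_rows", "payload": {"motion": "-0.02 0.25 0 0 0 0 1;-0.02 0.25 0 0 0 0 1"}}

```text
t: 6.15
eef_pos: [0.5349, 0.0135, 0.0847]
tool_rot: [0.003, 0.999, 0.039, 0.004]
contact_force: [0.6, -1.3, -0.0]
gripper_width: 0.299
```

Call:
{"api": "send_rows", "payload": {"motion": "-0.02 0.25 0 0 0 0 1;-0.02 0.25 0 0 0 0 1"}}

```text
t: 6.32
eef_pos: [0.5344, 0.019, 0.0847]
tool_rot: [0.003, 0.999, 0.039, 0.004]
contact_force: [0.3, -3.5, -0.1]
gripper_width: 0.304
```

Call:
{"api": "send_rows", "payload": {"motion": "-0.02 0.25 0 0 0 0 1;-0.02 0.25 0 0 0 0 1"}}

```text
t: 6.48
eef_pos: [0.534, 0.0246, 0.0847]
tool_rot: [0.003, 0.999, 0.039, 0.005]
contact_force: [0.4, -3.4, 0.9]
gripper_width: 0.301
```

Call:
{"api": "send_rows", "payload": {"motion": "-0.02 0.25 0 0 0 0 1;-0.02 0.25 0 0 0 0 1"}}

```text
t: 6.65
eef_pos: [0.5335, 0.0301, 0.0847]
tool_rot: [0.003, 0.999, 0.039, 0.005]
contact_force: [-0.0, -3.5, 1.0]
gripper_width: 0.298
```

Call:
{"api": "send_rows", "payload": {"motion": "-0.02 0.25 0 0 0 0 1;-0.02 0.25 0 0 0 0 1"}}

```text
t: 6.82
eef_pos: [0.5331, 0.0357, 0.0847]
tool_rot: [0.003, 0.999, 0.039, 0.005]
contact_force: [0.6, -4.0, 0.4]
gripper_width: 0.302
```

Call:
{"api": "send_rows", "payload": {"motion": "-0.02 0.25 0 0 0 0 1;-0.02 0.25 0 0 0 0 1"}}

```text
t: 6.98
eef_pos: [0.5326, 0.0412, 0.0847]
tool_rot: [0.003, 0.999, 0.039, 0.005]
contact_force: [0.1, -3.7, 0.2]
gripper_width: 0.301
```

Call:
{"api": "send_rows", "payload": {"motion": "-0.02 0.25 0 0 0 0 1;-0.02 0.25 0 0 0 0 1"}}

```text
t: 7.15
eef_pos: [0.5321, 0.0468, 0.0846]
tool_rot: [0.003, 0.999, 0.039, 0.004]
contact_force: [0.9, -3.0, 0.3]
gripper_width: 0.296
```

Call:
{"api": "send_rows", "payload": {"motion": "-0.02 0.25 0 0 0 0 1;-0.02 0.25 0 0 0 0 1"}}

```text
t: 7.32
eef_pos: [0.5317, 0.0523, 0.0847]
tool_rot: [0.003, 0.999, 0.039, 0.004]
contact_force: [0.4, -3.0, 1.7]
gripper_width: 0.303
```

Call:
{"api": "send_rows", "payload": {"motion": "-0.02 0.25 0 0 0 0 1;-0.02 0.25 0 0 0 0 1"}}

```text
t: 7.48
eef_pos: [0.5312, 0.0579, 0.0847]
tool_rot: [0.003, 0.999, 0.039, 0.004]
contact_force: [0.0, -2.6, 0.4]
gripper_width: 0.297
```

Call:
{"api": "send_rows", "payload": {"motion": "-0.02 0.25 0 0 0 0 1;-0.02 0.25 0 0 0 0 1"}}

```text
t: 7.65
eef_pos: [0.5308, 0.0634, 0.0847]
tool_rot: [0.003, 0.999, 0.039, 0.004]
contact_force: [1.0, -3.9, -0.6]
gripper_width: 0.3
```

Call:
{"api": "send_rows", "payload": {"motion": "-0.02 0.25 0 0 0 0 1;-0.02 0.25 0 0 0 0 1"}}

```text
t: 7.82
eef_pos: [0.5303, 0.069, 0.0847]
tool_rot: [0.003, 0.999, 0.039, 0.004]
contact_force: [0.8, -2.3, 0.6]
gripper_width: 0.3
```

Call:
{"api": "send_rows", "payload": {"motion": "-0.02 0.25 0 0 0 0 1;-0.02 0.25 0 0 0 0 1"}}

```text
t: 7.98
eef_pos: [0.5299, 0.0746, 0.0847]
tool_rot: [0.003, 0.999, 0.039, 0.005]
contact_force: [0.0, -2.2, -0.2]
gripper_width: 0.303
```

Call:
{"api": "send_rows", "payload": {"motion": "-0.02 0.25 0 0 0 0 1;-0.02 0.25 0 0 0 0 1"}}

```text
t: 8.15
eef_pos: [0.5294, 0.0801, 0.0847]
tool_rot: [0.003, 0.999, 0.039, 0.004]
contact_force: [0.7, -3.0, 0.3]
gripper_width: 0.303
```

Call:
{"api": "send_rows", "payload": {"motion": "-0.02 0.25 0 0 0 0 1;-0.02 0.25 0 0 0 0 1;-0.01 0.1 0 0 0 0 1"}}

```text
t: 8.4
eef_pos: [0.5288, 0.0873, 0.0846]
tool_rot: [0.003, 0.999, 0.039, 0.004]
contact_force: [-0.0, -2.6, 0.0]
gripper_width: 0.302
```

Call:
{"api": "send_rows", "payload": {"motion": "-0.01 0.12 0 0 0 0 1;-0.01 0.12 0 0 0 0 1"}}

```text
t: 8.57
eef_pos: [0.5286, 0.09, 0.0847]
tool_rot: [0.003, 0.999, 0.039, 0.005]
contact_force: [-0.5, -1.9, 0.3]
gripper_width: 0.303
```

Call:
{"api": "send_rows", "payload": {"motion": "-0.01 0.12 0 0 0 0 1;-0.01 0.12 0 0 0 0 1"}}

```text
t: 8.73
eef_pos: [0.5284, 0.0926, 0.0847]
tool_rot: [0.003, 0.999, 0.039, 0.005]
contact_force: [0.6, -1.9, -0.0]
gripper_width: 0.304
```

Call:
{"api": "send_rows", "payload": {"motion": "-0.01 0.1 0 0 0 0 1;-0.01 0.1 0 0 0 0 1"}}

```text
t: 8.9
eef_pos: [0.5282, 0.0947, 0.0847]
tool_rot: [0.003, 0.999, 0.039, 0.005]
contact_force: [0.2, -2.7, -0.2]
gripper_width: 0.298
```

Call:
{"api": "send_rows", "payload": {"motion": "-0.01 0.1 0 0 0 0 1;-0.01 0.1 0 0 0 0 1"}}

```text
t: 9.07
eef_pos: [0.528, 0.0969, 0.0847]
tool_rot: [0.003, 0.999, 0.039, 0.005]
contact_force: [-0.0, -2.4, 0.7]
gripper_width: 0.299
```

Call:
{"api": "send_rows", "payload": {"motion": "-0.01 0.1 0 0 0 0 1;-0.01 0.1 0 0 0 0 1"}}

```text
t: 9.23
eef_pos: [0.5279, 0.0991, 0.0847]
tool_rot: [0.003, 0.999, 0.039, 0.005]
contact_force: [1.7, -2.3, 0.4]
gripper_width: 0.296
```

Call:
{"api": "send_rows", "payload": {"motion": "-0.01 0.08 0 0 0 0 1"}}

```text
t: 9.32
eef_pos: [0.5278, 0.1, 0.0847]
tool_rot: [0.003, 0.999, 0.039, 0.005]
contact_force: [0.4, -2.7, -0.4]
gripper_width: 0.3
```

Call:
{"api": "send_rows", "payload": {"motion": "-0.01 0.08 0 0 0 0 1"}}

```text
t: 9.4
eef_pos: [0.5278, 0.1009, 0.0847]
tool_rot: [0.003, 0.999, 0.039, 0.005]
contact_force: [0.4, -1.6, 0.6]
gripper_width: 0.301
```

Call:
{"api": "send_rows", "payload": {"motion": "-0.01 0.08 0 0 0 0 1"}}

```text
t: 9.48
eef_pos: [0.5276, 0.1018, 0.0847]
tool_rot: [0.003, 0.999, 0.039, 0.005]
contact_force: [1.0, -2.4, 0.7]
gripper_width: 0.301
```

Call:
{"api": "send_rows", "payload": {"motion": "-0.01 0.08 0 0 0 0 1"}}

```text
t: 9.57
eef_pos: [0.5276, 0.1027, 0.0847]
tool_rot: [0.003, 0.999, 0.039, 0.005]
contact_force: [1.1, -2.3, -0.2]
gripper_width: 0.295
```

Call:
{"api": "send_rows", "payload": {"motion": "-0.01 0.08 0 0 0 0 1"}}

```text
t: 9.65
eef_pos: [0.5275, 0.1035, 0.0847]
tool_rot: [0.003, 0.999, 0.039, 0.005]
contact_force: [0.2, -3.3, -0.4]
gripper_width: 0.297
```

Call:
{"api": "send_rows", "payload": {"motion": "-0.01 0.08 0 0 0 0 1"}}

```text
t: 9.73
eef_pos: [0.5275, 0.1044, 0.0847]
tool_rot: [0.003, 0.999, 0.039, 0.005]
contact_force: [1.5, -2.5, 0.9]
gripper_width: 0.303
```

Call:
{"api": "send_rows", "payload": {"motion": "0 0.07 0 0 0 0 1"}}

```text
t: 9.82
eef_pos: [0.5274, 0.1052, 0.0847]
tool_rot: [0.003, 0.999, 0.039, 0.005]
contact_force: [0.5, -2.6, 0.3]
gripper_width: 0.298
```

Call:
{"api": "send_rows", "payload": {"motion": "-0.01 0.07 0 0 0 0 1"}}

```text
t: 9.9
eef_pos: [0.5273, 0.106, 0.0847]
tool_rot: [0.003, 0.999, 0.039, 0.005]
contact_force: [0.8, -3.1, -0.6]
gripper_width: 0.306
```

Call:
{"api": "send_rows", "payload": {"motion": "-0.01 0.07 0 0 0 0 1"}}

```text
t: 9.98
eef_pos: [0.5273, 0.1068, 0.0847]
tool_rot: [0.003, 0.999, 0.039, 0.005]
contact_force: [0.9, -3.0, -0.5]
gripper_width: 0.3
```

Call:
{"api": "send_rows", "payload": {"motion": "-0.01 0.07 0 0 0 0 1"}}

```text
t: 10.07
eef_pos: [0.5272, 0.1075, 0.0847]
tool_rot: [0.003, 0.999, 0.039, 0.005]
contact_force: [0.7, -2.7, -0.5]
gripper_width: 0.296
```

Call:
{"api": "send_rows", "payload": {"motion": "-0.01 0.07 0 0 0 0 1"}}

```text
t: 10.15
eef_pos: [0.5272, 0.108, 0.0847]
tool_rot: [0.003, 0.999, 0.039, 0.005]
contact_force: [1.4, -4.8, 2.1]
gripper_width: 0.298
```

Call:
{"api": "send_rows", "payload": {"motion": "0 0.07 0 0 0 0 1"}}

```text
t: 10.23
eef_pos: [0.5272, 0.1081, 0.0847]
tool_rot: [0.003, 0.999, 0.039, 0.005]
contact_force: [1.7, -5.3, 1.4]
gripper_width: 0.3
```

Call:
{"api": "send_rows", "payload": {"motion": "-0.01 0.15 0 0 0 0 1"}}

```text
t: 10.32
eef_pos: [0.5271, 0.1084, 0.0846]
tool_rot: [0.004, 0.999, 0.038, 0.005]
contact_force: [1.8, -7.7, 1.6]
gripper_width: 0.299
```

Call:
{"api": "send_rows", "payload": {"motion": "-0.02 0.2 0 0 0 0 1;0 0.15 0 0 0 0 1"}}

```text
t: 10.48
eef_pos: [0.5271, 0.1086, 0.0847]
tool_rot: [0.006, 0.999, 0.037, 0.004]
contact_force: [-0.2, -7.8, 1.9]
gripper_width: 0.3
```

Call:
{"api": "send_rows", "payload": {"motion": "-0.02 0.25 0 0 0 0 1"}}

```text
t: 10.57
eef_pos: [0.5271, 0.1089, 0.0847]
tool_rot: [0.007, 0.999, 0.037, 0.004]
contact_force: [1.7, -10.6, 1.2]
gripper_width: 0.303
```

Call:
{"api": "send_rows", "payload": {"motion": "0.02 -0.25 0 0.4 0 0 1;0.03 -0.35 0 0.4 0 0 1;0.03 -0.35 0 0 0 0 1;0.03 -0.35 0 0 0 0 1;0.03 -0.35 0 0 0 0 1;0.03 -0.35 0 0 0 0 1;0.03 -0.35 0 0 0 0 1;0.03 -0.35 0 0 0 0 1"}}

```text
t: 11.23
eef_pos: [0.529, 0.0853, 0.0847]
tool_rot: [-0.003, 0.999, 0.04, 0.005]
contact_force: [2.6, 2.9, -1.9]
gripper_width: 0.301
```

Call:
{"api": "send_rows", "payload": {"motion": "0.03 -0.35 0 0 0 0 1;0.03 -0.35 0 0 0 0 1;0.03 -0.35 0 0 0 0 1;0.03 -0.35 0 0 0 0 1"}}

```text
t: 11.57
eef_pos: [0.5303, 0.0696, 0.0847]
tool_rot: [-0.003, 0.999, 0.04, 0.005]
contact_force: [1.3, 2.9, -1.4]
gripper_width: 0.298
```

Call:
{"api": "send_rows", "payload": {"motion": "0.03 -0.35 0 0 0 0 1;0.03 -0.35 0 0 0 0 1;0.03 -0.35 0 0 0 0 1;0.03 -0.35 0 0 0 0 1"}}

```text
t: 11.9
eef_pos: [0.5316, 0.0541, 0.0847]
tool_rot: [-0.003, 0.999, 0.04, 0.005]
contact_force: [0.5, 3.1, -1.2]
gripper_width: 0.305
```

Call:
{"api": "send_rows", "payload": {"motion": "0.03 -0.35 0 0 0 0 1;0.03 -0.35 0 0 0 0 1;0.03 -0.35 0 0 0 0 1;0.03 -0.35 0 0 0 0 1"}}

```text
t: 12.23
eef_pos: [0.5329, 0.0385, 0.0847]
tool_rot: [-0.003, 0.999, 0.04, 0.005]
contact_force: [-0.2, 3.4, -1.7]
gripper_width: 0.304
```

Call:
{"api": "send_rows", "payload": {"motion": "0.03 -0.35 0 0 0 0 1;0.03 -0.35 0 0 0 0 1;0.03 -0.35 0 0 0 0 1;0.03 -0.35 0 0 0 0 1"}}

```text
t: 12.57
eef_pos: [0.5341, 0.023, 0.0847]
tool_rot: [-0.003, 0.999, 0.04, 0.005]
contact_force: [0.8, 3.4, -1.5]
gripper_width: 0.3
```

Call:
{"api": "send_rows", "payload": {"motion": "0.03 -0.35 0 0 0 0 1;0.03 -0.35 0 0 0 0 1;0.03 -0.35 0 0 0 0 1;0.02 -0.25 0 0 0 0 1"}}

```text
t: 12.9
eef_pos: [0.5353, 0.0082, 0.0847]
tool_rot: [-0.002, 0.999, 0.04, 0.005]
contact_force: [0.3, 2.7, -0.9]
gripper_width: 0.298
```

Call:
{"api": "send_rows", "payload": {"motion": "0.02 -0.25 0 0 0 0 1;0.02 -0.25 0 0 0 0 1;0.02 -0.25 0 0 0 0 1;0.02 -0.25 0 0 0 0 1;0.02 -0.25 0 0 0 0 1"}}

```text
t: 13.32
eef_pos: [0.5365, -0.0055, 0.0847]
tool_rot: [-0.003, 0.999, 0.04, 0.005]
contact_force: [0.6, 3.1, -0.8]
gripper_width: 0.301
```

Call:
{"api": "send_rows", "payload": {"motion": "0.02 -0.25 0 0 0 0 1;0.02 -0.25 0 0 0 0 1;0.02 -0.25 0 0 0 0 1;0.02 -0.25 0 0 0 0 1;0.02 -0.25 0 0 0 0 1"}}

```text
t: 13.73
eef_pos: [0.5376, -0.0193, 0.0847]
tool_rot: [-0.003, 0.999, 0.04, 0.005]
contact_force: [1.3, 2.9, -0.6]
gripper_width: 0.301
```

Call:
{"api": "send_rows", "payload": {"motion": "0.02 -0.25 0 0 0 0 1;0.02 -0.25 0 0 0 0 1;0.02 -0.25 0 0 0 0 1;0.02 -0.2 0 0 0 0 1"}}

```text
t: 14.07
eef_pos: [0.5384, -0.03, 0.0847]
tool_rot: [-0.003, 0.999, 0.04, 0.005]
contact_force: [1.4, 2.5, -0.9]
gripper_width: 0.3
```

Call:
{"api": "send_rows", "payload": {"motion": "0.02 -0.2 0 0 0 0 1"}}

```text
t: 14.15
eef_pos: [0.5386, -0.0322, 0.0847]
tool_rot: [-0.003, 0.999, 0.04, 0.005]
contact_force: [0.5, 2.4, -0.5]
gripper_width: 0.304
```

Call:
{"api": "send_rows", "payload": {"motion": "0.01 -0.2 0 0 0 0 1"}}

```text
t: 14.23
eef_pos: [0.5388, -0.0344, 0.0847]
tool_rot: [-0.003, 0.999, 0.04, 0.005]
contact_force: [1.3, 3.0, -2.2]
gripper_width: 0.3
```

Call:
{"api": "send_rows", "payload": {"motion": "0.02 -0.2 0 0 0 0 1"}}

```text
t: 14.32
eef_pos: [0.539, -0.0366, 0.0847]
tool_rot: [-0.003, 0.999, 0.04, 0.005]
contact_force: [1.2, 3.3, -1.6]
gripper_width: 0.297
```

Call:
{"api": "send_rows", "payload": {"motion": "0.01 -0.2 0 0 0 0 1"}}

```text
t: 14.4
eef_pos: [0.5392, -0.0388, 0.0847]
tool_rot: [-0.003, 0.999, 0.04, 0.005]
contact_force: [0.7, 4.5, -1.1]
gripper_width: 0.297
```

Call:
{"api": "send_rows", "payload": {"motion": "0.02 -0.2 0 0 0 0 1"}}

```text
t: 14.48
eef_pos: [0.5393, -0.0402, 0.0847]
tool_rot: [-0.003, 0.999, 0.04, 0.005]
contact_force: [0.1, 7.8, -0.6]
gripper_width: 0.3
```

Call:
{"api": "send_rows", "payload": {"motion": "0.02 -0.2 0 0 0 0 1"}}

```text
t: 14.57
eef_pos: [0.5393, -0.041, 0.0847]
tool_rot: [-0.004, 0.999, 0.04, 0.005]
contact_force: [0.2, 9.8, -3.6]
gripper_width: 0.3
```

Call:
{"api": "send_rows", "payload": {"motion": "0.01 -0.2 0 0 0 0 1"}}

```text
t: 14.65
eef_pos: [0.5394, -0.0414, 0.0847]
tool_rot: [-0.005, 0.999, 0.041, 0.005]
contact_force: [0.4, 10.2, -1.6]
gripper_width: 0.299
```

Call:
{"api": "send_rows", "payload": {"motion": "0.02 -0.2 0 0 0 0 1"}}

```text
t: 14.73
eef_pos: [0.5394, -0.0416, 0.0847]
tool_rot: [-0.006, 0.999, 0.042, 0.004]
contact_force: [-0.2, 8.9, -0.5]
gripper_width: 0.301
```

Call:
{"api": "send_rows", "payload": {"motion": "0.03 -0.35 0 -0.3 0 0 1"}}

```text
t: 14.82
eef_pos: [0.5395, -0.0429, 0.0847]
tool_rot: [-0.004, 0.999, 0.042, 0.004]
contact_force: [-0.5, 9.7, -0.2]
gripper_width: 0.3
```

Call:
{"api": "send_rows", "payload": {"motion": "0.03 -0.35 0 -0.3 0 0 1"}}

```text
t: 14.9
eef_pos: [0.5396, -0.044, 0.0846]
tool_rot: [-0.003, 0.999, 0.042, 0.004]
contact_force: [-0.6, 9.7, -0.2]
gripper_width: 0.298
```

Call:
{"api": "send_rows", "payload": {"motion": "0.03 -0.35 0 0 0 0 1"}}

```text
t: 14.98
eef_pos: [0.5396, -0.0449, 0.0847]
tool_rot: [-0.004, 0.999, 0.043, 0.004]
contact_force: [-0.6, 9.1, -0.2]
gripper_width: 0.3
```

Call:
{"api": "send_rows", "payload": {"motion": "0.03 -0.35 0 0 0 0 1"}}

```text
t: 15.07
eef_pos: [0.5397, -0.0462, 0.0846]
tool_rot: [-0.006, 0.999, 0.043, 0.003]
contact_force: [-0.6, 7.9, -1.4]
gripper_width: 0.301
```

Call:
{"api": "send_rows", "payload": {"motion": "0.03 -0.4 0 -0.5 0 0 1"}}

```text
t: 15.15
eef_pos: [0.5399, -0.0485, 0.0846]
tool_rot: [-0.002, 0.999, 0.043, 0.003]
contact_force: [-0.9, 7.8, -0.5]
gripper_width: 0.304
```

Call:
{"api": "send_rows", "payload": {"motion": "0.03 -0.4 0 -0.3 0 0 1"}}

```text
t: 15.23
eef_pos: [0.5401, -0.0502, 0.0846]
tool_rot: [-0.001, 0.999, 0.043, 0.003]
contact_force: [-0.6, 8.3, 0.5]
gripper_width: 0.302
```

Call:
{"api": "send_rows", "payload": {"motion": "0.03 -0.4 0 -0.3 0 0 1"}}

```text
t: 15.32
eef_pos: [0.5402, -0.0519, 0.0846]
tool_rot: [-0.0, 0.999, 0.043, 0.003]
contact_force: [-1.1, 8.4, 0.4]
gripper_width: 0.301
```

Call:
{"api": "send_rows", "payload": {"motion": "0.03 -0.4 0 -0.3 0 0 1"}}

```text
t: 15.4
eef_pos: [0.5403, -0.0534, 0.0846]
tool_rot: [0.001, 0.999, 0.043, 0.003]
contact_force: [-0.5, 7.4, 0.1]
gripper_width: 0.298
```

Call:
{"api": "send_rows", "payload": {"motion": "0.03 -0.4 0 -0.3 0 0 1"}}

```text
t: 15.48
eef_pos: [0.5404, -0.0547, 0.0846]
tool_rot: [0.001, 0.999, 0.042, 0.002]
contact_force: [-0.8, 7.9, 0.2]
gripper_width: 0.301
```

Call:
{"api": "send_rows", "payload": {"motion": "0.03 -0.4 0 -0.3 0 0 1"}}

```text
t: 15.57
eef_pos: [0.5405, -0.0559, 0.0846]
tool_rot: [0.002, 0.999, 0.042, 0.002]
contact_force: [-1.3, 9.5, 1.2]
gripper_width: 0.302
```

Call:
{"api": "send_rows", "payload": {"motion": "0.03 -0.4 0 0 0 0 1"}}

```text
t: 15.65
eef_pos: [0.5406, -0.057, 0.0846]
tool_rot: [0.0, 0.999, 0.042, 0.002]
contact_force: [-1.5, 8.1, 0.2]
gripper_width: 0.297
```

Call:
{"api": "send_rows", "payload": {"motion": "0.03 -0.4 0 0 0 0 1"}}

```text
t: 15.73
eef_pos: [0.5407, -0.0583, 0.0846]
tool_rot: [-0.002, 0.999, 0.043, 0.002]
contact_force: [-0.3, 8.4, 0.5]
gripper_width: 0.296
```

Call:
{"api": "send_rows", "payload": {"motion": "0.03 -0.4 0 0 0 0 1"}}

```text
t: 15.82
eef_pos: [0.5408, -0.0599, 0.0846]
tool_rot: [-0.003, 0.999, 0.043, 0.002]
contact_force: [-1.1, 9.2, -0.2]
gripper_width: 0.301
```

Call:
{"api": "send_rows", "payload": {"motion": "0.03 -0.4 0 0 0 0 1"}}

```text
t: 15.9
eef_pos: [0.5409, -0.0617, 0.0846]
tool_rot: [-0.004, 0.999, 0.043, 0.002]
contact_force: [-0.7, 8.1, 0.1]
gripper_width: 0.3
```

Call:
{"api": "send_rows", "payload": {"motion": "0.03 -0.4 0 0 0 0 1"}}

```text
t: 15.98
eef_pos: [0.5411, -0.0636, 0.0847]
tool_rot: [-0.006, 0.999, 0.044, 0.002]
contact_force: [0.3, 9.1, -0.3]
gripper_width: 0.298
```

Call:
{"api": "send_rows", "payload": {"motion": "0.03 -0.35 0 0 0 0 1"}}

```text
t: 16.07
eef_pos: [0.5412, -0.0654, 0.0847]
tool_rot: [-0.007, 0.999, 0.044, 0.002]
contact_force: [-0.4, 7.5, -0.1]
gripper_width: 0.303
```

Call:
{"api": "send_rows", "payload": {"motion": "0.02 -0.3 0 -0.4 0 0 1"}}

```text
t: 16.15
eef_pos: [0.5414, -0.0673, 0.0846]
tool_rot: [-0.004, 0.999, 0.044, 0.001]
contact_force: [0.2, 7.3, -1.9]
gripper_width: 0.298
```

Call:
{"api": "send_rows", "payload": {"motion": "0.02 -0.25 0 -0.3 0 0 1"}}

```text
t: 16.23
eef_pos: [0.5415, -0.0686, 0.0846]
tool_rot: [-0.002, 0.999, 0.044, 0.001]
contact_force: [0.2, 6.7, -0.6]
gripper_width: 0.298
```

Call:
{"api": "send_rows", "payload": {"motion": "0.02 -0.25 0 0 0 0 1"}}

```text
t: 16.32
eef_pos: [0.5416, -0.0702, 0.0846]
tool_rot: [-0.003, 0.999, 0.043, 0.001]
contact_force: [0.9, 4.8, -0.6]
gripper_width: 0.301
```

Call:
{"api": "send_rows", "payload": {"motion": "0.02 -0.2 0 0 0 0 1"}}

```text
t: 16.4
eef_pos: [0.5418, -0.072, 0.0846]
tool_rot: [-0.003, 0.999, 0.043, 0.001]
contact_force: [0.0, 3.7, -1.2]
gripper_width: 0.301
```

Call:
{"api": "send_rows", "payload": {"motion": "0.02 -0.2 0 0 0 0 1"}}

```text
t: 16.48
eef_pos: [0.542, -0.0744, 0.0846]
tool_rot: [-0.003, 0.999, 0.043, 0.001]
contact_force: [0.7, 1.6, -1.4]
gripper_width: 0.302
```

Call:
{"api": "send_rows", "payload": {"motion": "0.01 -0.15 0 -0.2 0 0 1;0.01 -0.15 0 -0.2 0 0 1;0.01 -0.15 0 0 0 0 1"}}

```text
t: 16.73
eef_pos: [0.5424, -0.08, 0.0846]
tool_rot: [0.0, 0.999, 0.042, 0.002]
contact_force: [-0.5, 1.7, -1.4]
gripper_width: 0.299
```

Call:
{"api": "send_rows", "payload": {"motion": "0.01 -0.15 0 0 0 0 1;0.01 -0.15 0 0 0 0 1;0.01 -0.1 0 0 0 0 1"}}

```text
t: 16.98
eef_pos: [0.5427, -0.0843, 0.0846]
tool_rot: [0.0, 0.999, 0.042, 0.002]
contact_force: [0.5, 2.2, -0.8]
gripper_width: 0.298
```

Call:
{"api": "send_rows", "payload": {"motion": "0.01 -0.1 0 0 0 0 1;0.01 -0.08 0 0 0 0 1"}}

```text
t: 17.15
eef_pos: [0.5429, -0.0863, 0.0846]
tool_rot: [-0.0, 0.999, 0.042, 0.001]
contact_force: [0.9, 2.6, -1.3]
gripper_width: 0.3
```

Call:
{"api": "send_rows", "payload": {"motion": "0.01 -0.08 0 0 0 0 1"}}

```text
t: 17.23
eef_pos: [0.543, -0.0872, 0.0846]
tool_rot: [-0.0, 0.999, 0.042, 0.001]
contact_force: [0.6, 2.1, 0.4]
gripper_width: 0.301
```

Call:
{"api": "send_rows", "payload": {"motion": "0.01 -0.08 0 0 0 0 1"}}

```text
t: 17.32
eef_pos: [0.5431, -0.0881, 0.0846]
tool_rot: [-0.0, 0.999, 0.042, 0.001]
contact_force: [0.1, 2.4, -0.5]
gripper_width: 0.296
```

Call:
{"api": "send_rows", "payload": {"motion": "0.01 -0.08 0 0 0 0 1"}}

```text
t: 17.4
eef_pos: [0.5432, -0.089, 0.0846]
tool_rot: [-0.0, 0.999, 0.042, 0.001]
contact_force: [-0.9, 2.2, -0.3]
gripper_width: 0.302
```

Call:
{"api": "send_rows", "payload": {"motion": "0.01 -0.07 0 0 0 0 1"}}

```text
t: 17.48
eef_pos: [0.5432, -0.0898, 0.0846]
tool_rot: [-0.0, 0.999, 0.042, 0.001]
contact_force: [-0.3, 2.2, 0.1]
gripper_width: 0.299
```

Call:
{"api": "send_rows", "payload": {"motion": "0.01 -0.07 0 0 0 0 1"}}

```text
t: 17.57
eef_pos: [0.5433, -0.0905, 0.0846]
tool_rot: [-0.0, 0.999, 0.042, 0.001]
contact_force: [0.2, 2.6, -0.5]
gripper_width: 0.298
```

Call:
{"api": "send_rows", "payload": {"motion": "0.01 -0.07 0 0 0 0 1"}}

```text
t: 17.65
eef_pos: [0.5434, -0.0913, 0.0846]
tool_rot: [-0.0, 0.999, 0.042, 0.001]
contact_force: [0.6, 2.7, -0.7]
gripper_width: 0.3
```

Call:
{"api": "send_rows", "payload": {"motion": "0.01 -0.07 0 0 0 0 1"}}

```text
t: 17.73
eef_pos: [0.5434, -0.0921, 0.0846]
tool_rot: [-0.0, 0.999, 0.042, 0.001]
contact_force: [-0.3, 3.0, 0.5]
gripper_width: 0.298
```

Call:
{"api": "send_rows", "payload": {"motion": "0.01 -0.07 0 0 0 0 1"}}

```text
t: 17.82
eef_pos: [0.5434, -0.0924, 0.0846]
tool_rot: [-0.0, 0.999, 0.042, 0.001]
contact_force: [-0.3, 4.0, 0.6]
gripper_width: 0.299
```

Contact at about y = -0.092. I'll build the same light load as on the blue stop.

Call:
{"api": "send_rows", "payload": {"motion": "0.01 -0.15 0 0 0 0 1;0.02 -0.2 0 0 0 0 1"}}

```text
t: 17.98
eef_pos: [0.5435, -0.0931, 0.0846]
tool_rot: [-0.002, 0.999, 0.043, 0.001]
contact_force: [-2.3, 9.7, 1.0]
gripper_width: 0.301
```

Call:
{"api": "send_rows", "payload": {"motion": "0.02 -0.2 0 0 0 0 1"}}

```text
t: 18.07
eef_pos: [0.5435, -0.0932, 0.0846]
tool_rot: [-0.003, 0.999, 0.044, 0.0]
contact_force: [-2.5, 9.8, 1.3]
gripper_width: 0.298
```

Call:
{"api": "send_rows", "payload": {"motion": "-0.01 0.15 0 -0.2 0 0 1;-0.02 0.2 0 -0.2 0 0 1;-0.02 0.2 0 0 0 0 1;-0.02 0.2 0 0 0 0 1;-0.02 0.2 0 0 0 0 1;-0.02 0.2 0 0 0 0 1"}}

```text
t: 18.57
eef_pos: [0.5429, -0.0865, 0.0846]
tool_rot: [0.003, 0.999, 0.041, 0.001]
contact_force: [2.0, -1.3, -3.9]
gripper_width: 0.296
```

Call:
{"api": "send_rows", "payload": {"motion": "-0.02 0.2 0 0 0 0 1"}}

```text
t: 18.65
eef_pos: [0.5428, -0.0846, 0.0846]
tool_rot: [0.003, 0.999, 0.041, 0.001]
contact_force: [1.3, -2.7, -1.9]
gripper_width: 0.297
```

Call:
{"api": "send_rows", "payload": {"motion": "-0.01 0.15 0 0 0 0 1"}}

```text
t: 18.73
eef_pos: [0.5426, -0.083, 0.0846]
tool_rot: [0.003, 0.999, 0.041, 0.001]
contact_force: [1.8, -2.0, -1.9]
gripper_width: 0.297
```

Call:
{"api": "send_rows", "payload": {"motion": "-0.01 0.15 0 0 0 0 1"}}

```text
t: 18.82
eef_pos: [0.5425, -0.0813, 0.0846]
tool_rot: [0.003, 0.999, 0.041, 0.001]
contact_force: [2.8, -4.0, -2.8]
gripper_width: 0.302
```

Call:
{"api": "send_rows", "payload": {"motion": "-0.01 0.15 0 0 0 0 1"}}

```text
t: 18.9
eef_pos: [0.5423, -0.0796, 0.0846]
tool_rot: [0.003, 0.999, 0.041, 0.001]
contact_force: [0.8, -2.0, -1.3]
gripper_width: 0.297
```

Call:
{"api": "send_rows", "payload": {"motion": "-0.01 0.15 0 0 0 0 1"}}

```text
t: 18.98
eef_pos: [0.5422, -0.078, 0.0846]
tool_rot: [0.003, 0.999, 0.041, 0.001]
contact_force: [1.4, -2.9, -1.3]
gripper_width: 0.301
```

Call:
{"api": "send_rows", "payload": {"motion": "-0.01 0.15 0 0 0 0 1"}}

```text
t: 19.07
eef_pos: [0.5421, -0.0763, 0.0846]
tool_rot: [0.003, 0.999, 0.041, 0.001]
contact_force: [1.0, -3.2, -2.5]
gripper_width: 0.301
```

Call:
{"api": "send_rows", "payload": {"motion": "-0.01 0.15 0 0 0 0 1"}}

```text
t: 19.15
eef_pos: [0.5419, -0.0746, 0.0846]
tool_rot: [0.003, 0.999, 0.041, 0.001]
contact_force: [0.9, -2.1, -1.1]
gripper_width: 0.299
```

Call:
{"api": "send_rows", "payload": {"motion": "-0.01 0.15 0 0 0 0 1"}}

```text
t: 19.23
eef_pos: [0.5418, -0.073, 0.0846]
tool_rot: [0.003, 0.999, 0.041, 0.001]
contact_force: [2.0, -4.1, -0.2]
gripper_width: 0.296
```

Call:
{"api": "send_rows", "payload": {"motion": "-0.02 0.2 0 0 0 0 1"}}

```text
t: 19.32
eef_pos: [0.5417, -0.0717, 0.0846]
tool_rot: [0.004, 0.999, 0.041, 0.001]
contact_force: [2.5, -7.0, -2.4]
gripper_width: 0.298
```

Call:
{"api": "send_rows", "payload": {"motion": "-0.02 0.25 0 0 0 0 1"}}

```text
t: 19.4
eef_pos: [0.5416, -0.0706, 0.0846]
tool_rot: [0.005, 0.999, 0.04, 0.001]
contact_force: [2.7, -9.6, -2.0]
gripper_width: 0.301
```

Call:
{"api": "send_rows", "payload": {"motion": "-0.02 0.3 0 0 0 0 1"}}

```text
t: 19.48
eef_pos: [0.5415, -0.0696, 0.0846]
tool_rot: [0.006, 0.999, 0.04, 0.001]
contact_force: [2.1, -9.0, -2.1]
gripper_width: 0.3
```

Call:
{"api": "send_rows", "payload": {"motion": "-0.03 0.35 0 0 0 0 1"}}

```text
t: 19.57
eef_pos: [0.5414, -0.0684, 0.0846]
tool_rot: [0.007, 0.999, 0.039, 0.001]
contact_force: [2.5, -9.1, -3.0]
gripper_width: 0.299
```

Call:
{"api": "send_rows", "payload": {"motion": "-0.03 0.35 0 0 0 0 1"}}

```text
t: 19.65
eef_pos: [0.5414, -0.0669, 0.0846]
tool_rot: [0.008, 0.999, 0.038, 0.002]
contact_force: [3.6, -8.8, -3.2]
gripper_width: 0.297
```

Call:
{"api": "send_rows", "payload": {"motion": "-0.03 0.35 0 0.3 0 0 1"}}

```text
t: 19.73
eef_pos: [0.5412, -0.065, 0.0845]
tool_rot: [0.007, 0.999, 0.038, 0.002]
contact_force: [2.0, -7.8, -2.2]
gripper_width: 0.3
```

Call:
{"api": "send_rows", "payload": {"motion": "-0.03 0.35 0 0.3 0 0 1;-0.03 0.35 0 0.3 0 0 1;-0.03 0.35 0 0.3 0 0 1"}}

```text
t: 19.98
eef_pos: [0.5409, -0.0605, 0.0845]
tool_rot: [0.002, 0.999, 0.038, 0.003]
contact_force: [3.1, -8.9, -2.8]
gripper_width: 0.302
```

Call:
{"api": "send_rows", "payload": {"motion": "-0.03 0.3 0 0.2 0 0 1"}}

```text
t: 20.07
eef_pos: [0.5408, -0.0596, 0.0845]
tool_rot: [0.002, 0.999, 0.038, 0.003]
contact_force: [3.5, -8.3, -2.7]
gripper_width: 0.299
```

Call:
{"api": "send_rows", "payload": {"motion": "-0.03 0.35 0 0.2 0 0 1;-0.03 0.35 0 0.2 0 0 1"}}

```text
t: 20.23
eef_pos: [0.5407, -0.0575, 0.0845]
tool_rot: [0.002, 0.999, 0.039, 0.003]
contact_force: [2.8, -7.5, -3.4]
gripper_width: 0.298
```

Call:
{"api": "send_rows", "payload": {"motion": "-0.03 0.35 0 0 0 0 1"}}

```text
t: 20.32
eef_pos: [0.5406, -0.0566, 0.0845]
tool_rot: [0.004, 0.999, 0.039, 0.003]
contact_force: [3.3, -8.0, -2.6]
gripper_width: 0.299
```

Call:
{"api": "send_rows", "payload": {"motion": "-0.03 0.35 0 0 0 0 1"}}

```text
t: 20.4
eef_pos: [0.5405, -0.0554, 0.0845]
tool_rot: [0.005, 0.999, 0.038, 0.004]
contact_force: [3.5, -8.8, -1.8]
gripper_width: 0.301
```

Call:
{"api": "send_rows", "payload": {"motion": "0 0 0 0 0 0 1;0 0 0 0 0 0 1"}}

```text
t: 20.57
eef_pos: [0.5404, -0.0545, 0.0845]
tool_rot: [0.005, 0.999, 0.039, 0.003]
contact_force: [2.0, -1.4, -0.8]
gripper_width: 0.301
```

Call:
{"api": "send_rows", "payload": {"motion": "0 0 0 0 0 0 0.4;0 0 0 0 0 0 0.2;0 0 0 0 0 0 0;0 0 0 0 0 0 0;0 0 0 0 0 0 0;0 0 0 0 0 0 0"}}

```text
t: 21.07
eef_pos: [0.539, -0.053, 0.0845]
tool_rot: [0.005, 0.999, 0.04, 0.002]
contact_force: [-0.3, 0.0, 0.3]
gripper_width: 0.998
```

Call:
{"api": "send_rows", "payload": {"motion": "0 0 0.5 0 0 0 0;0 0 1.5 0 0 0 0;0 0 2 0 0 0 0;0 0 2.5 0 0 0 0;0 0 2.5 0 0 0 0;0 0 2 0 0 0 0;0 0 1 0 0 0 0;0 0 0 0 0 0 0;0 0 0 0 0 0 0"}}

```text
t: 21.82
eef_pos: [0.5366, -0.0529, 0.2108]
tool_rot: [0.005, 0.999, 0.04, 0.001]
contact_force: [0.1, -0.0, -0.5]
gripper_width: 0.999
```

```bash
python3 - <<'E'
from h import *
o=get_obs();print(o['t'],o['eef_pos'],o['contact_force'],o['gripper_width'])
im=read_camera('wrist');cv2.imwrite('pics/w3.png',im[:,:,::-1].copy())
im=read_camera('top');cv2.imwrite('pics/t3.png',im[:,:,::-1].copy())
E
```

```text
21.8167 [ 0.53655668 -0.05289744  0.21077735] [ 0.08208291 -0.03132432 -0.49588426] 0.9992246169138905
```

View pics/w3.png

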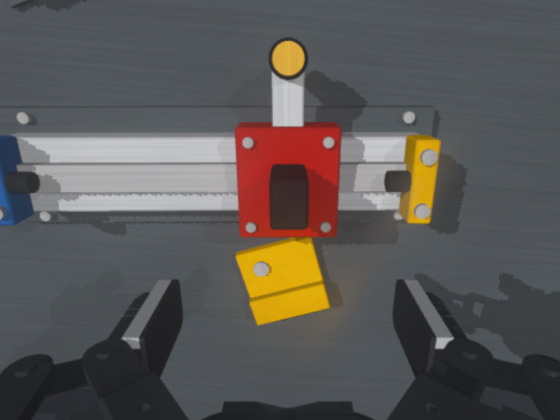

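View pics/t3.png

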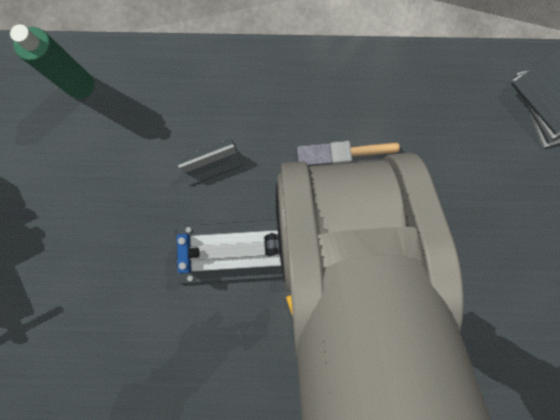

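```bash
python3 -c "
from station import *
print(hand_in())"
```

```text
the job is handed in; nothing more can be done
None
```

I stroked the carriage through its full travel, left it in the tight spot and let go. The job was handed in at about 22 s of the 59 s allowed.

- **Stops:** I gripped the handle and slid the carriage to the blue stop, then all the way to the yellow one. After subtracting the rail drag, I estimate it pressed about 8 N on blue and 7 N on yellow. The contact points came out about 200 mm apart, as they should be.
- **Tight spot:** The drag rose from about 2.5 N to 8–10 N only near the yellow end. I put its middle at about y = -62 to -63.5 mm on the slide.
- **Final position:** I brought the carriage back from the yellow side, let the side force drop to about 1.4 N, opened the gripper and rose clear. The last wrist picture puts the carriage at about y = -62 mm.

**Checks that disagreed or stayed open**
- Where the drag builds up or fades depends on the direction of travel, by about 3 mm. I did not measure where it fades on the blue side while moving towards blue, so the middle is uncertain by about 2 mm.
- The arm drifted about 1.5 mm while the gripper opened, so the carriage may have moved by up to about 1 mm.
- In the last pictures the brush and coupon looked unmoved, and the magnet square, checked by eye in the wrist view, still lay beside the rail. The arm partly hid the rail from the top camera.

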